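Lock the stroke-stop screw of a desk forms press with its jam nut

TASK

The stroke-stop screw of the forms press is set right; lock it there without changing its setting. Slide the holding fork fully home around the screw so that it cannot turn, tighten the hexagonal jam nut clockwise until it bites and then about a tenth of a turn more (too little will not hold, much more crushes the spring washer), then draw the fork fully back out and let go. Do not shift the things on the desk around it.

Things in the scene. Friction and masses are not known exactly. Their poses are not given: they have to be found in the camera images.
- press: Grey desk forms press, fixed. Origin on the desk under the stop screw's axis, which is the press's z axis, upright. Base x = -55 to 205 mm, 110 mm wide, 14 high. Bridge 60 x 60 mm centred on the axis, top at z = 60, 12 thick, carries the screw; behind it (x = 30 to 145) web and head, 76 mm wide, 104 high, short lever behind. The fork slides along the press's y under the bridge.
- screw_top (a point): Middle of the slotted top end of the stop screw: plain steel threaded rod 20 mm thick, upright through the bridge, top 105 mm above the desk. Below the bridge it is 16 mm square (desk height 18 to 48 mm), its sides along the press's x and y.
- screw (a joint): How far the stop screw has turned from its setting, rad, clockwise seen from above positive, 0 at the start. Not held, it turns under only 0.07 N m, so a biting nut takes it along. Held by the fork it still gives by 0.1 to 0.2 rad in play and spring.
- nut_top (a point): On the screw axis in the top face of the jam nut: plain steel hexagon, 34 mm across flats, 26 high, top about 90 mm and underside 64 mm above the desk, on a 35 mm spring washer 3.5 mm thick. Site z is up, x is square to one pair of flats (other pairs at 60 and 120 degrees). Thread 1.5 mm a turn; clockwise from above tightens.
- nut_grip (a point): On the axis at the nut's mid-height, axes as nut_top. The nut runs free (0.03 N m) for 0.5 to 1.6 rad, not known, then bites: turning takes 0.28 N m and 0.22 N m more per further rad, to a dead stop at 1.3 rad. Standing still after a step a hand feels less: about 0.1 N m just after the bite (0.02 before), then rising likewise. Right is 0.3 to 1.0 rad after the bite. It stays where it is left.
- fork (a joint): Travel of the holding fork in m: 0 = fully drawn out, 0.034 = fully home (end stop), its two prongs then around the square of the screw. It slides with about 2 N of friction and stays where it is left; after the tightening the screw pinches it and it may take up to about 15 N to start it out.
- fork_tab (a point): Middle of the top of the fork's upright steel tab, the part to push, pull or pinch: 12 mm thick along the press's x, 24 mm along the press's y, top 85 mm above the desk, free above 38 mm height. At press y = +121 mm when out and +87 mm when home: it moves towards the screw, along the press's -y, to go home.
- glue: Bystander: grey glue bottle with a green cap, 42 mm thick, 115 mm high; origin centre of its underside.
- mug: Bystander: white mug, 76 mm wide and 90 mm high; origin centre of its underside.
- stapler: Bystander: black and grey desk stapler, 130 x 36 x 44 mm, long along its x; origin centre of its underside.
- washer_lip (a point): On the axis in the upper lip of the spring washer, hidden under the nut, 63 mm above the desk. It sinks only as the biting nut flattens it, 0.24 mm for each rad after the bite, far too little to see or read.

How it is judged:
By the outcome, as a careful person would: the job done as asked, in the order asked, and still so for the second after the job is handed in, with the robot touching nothing.
It also fails if it takes over 72 s, if anything falls off the work surface, if the arm or the gripper's body presses on something with over 40 N, if the wrist force passes 120 N, or if a joint passes its speed limit or range.

ROBOT

A 6-joint arm with a two-finger parallel gripper is mounted at the origin on the work surface. World frame = base frame: x ahead of the robot, y to its left, z up, the work surface at z = 0. Lengths are in m, angles in rad, forces in N, time in s.
With the tool pointing down it reaches from about 0.375 to 0.825 m from the base axis. Payload 5.5 kg.
Tool frame: the origin (TCP) lies midway between the tips of the shut fingers; the grasp point (between the pads) lies 19 mm behind it (env.grip_point_offset is the distance from the TCP to the grasp point, in m); z points along the fingers, x is the direction in which the jaws open and shut, and the axes are right-handed (so a half turn about z gives the same grasp; the last joint's range is limited). The gripper opens to 85 mm and grips with 20 to 120 N. Pads are 22 mm wide; open, the fingers measure 114 mm over their backs; the gripper's body (76 mm by 85 mm) begins 54 mm behind the grasp point. The pads swing forward as they close: fully open they stand 13 mm farther back than shut.
Start: joints at [1.315, 0.314, -0.047, 1.21, 0, 1.571], TCP at [0.152, 0.58, 0.231] pointing down, gripper open.
Joint ranges: [-2.67, 2.67], [-0.69, 1.73], [-1.03, 1.25], [-2.08, 2.16], [-1.42, 1.45], [-3.14, 3.14]. Speed limits (rad/s): [2.39, 2.39, 3.01, 3.14, 3.14, 3.14].

INTERFACE

Orientations are given as a unit quaternion [w, x, y, z].
In Python, from cell import env, grab_frame, get_calibration gives the robot as it stands. Calls block until the motion is done:
- env.reach(position, orientation): joint-space move of the TCP to a pose.
- env.movel(position, max_speed=0.15, rotation=None, force_limit=None): straight line of the TCP; rotation=None keeps the orientation; max_speed is the mean speed in m/s. With force_limit (N) it stops when the force on the tool has changed by that much, and returns True; else False.
- env.movej(angles): joint-space move.
- env.gripper_to(opening, f_grip=None): finger opening in m; f_grip is the grip in N (None keeps the last); returns when the fingers have stopped.
- env.pause(seconds).
- env.inverse_kinematics(position, orientation): joint angles nearest the present ones, or None.
- grab_frame(name): name is "side" or "top"; returns the picture (384x512x3 uint8, blue, green, red); there is no depth.
- get_calibration(name): a dict with "intrinsics" (3x3 intrinsics, pixels), "extrinsics" (4x4, takes a point from world to camera coordinates). Camera axes: x right, y down, z forward; pixel columns grow to the right and rows downward; lengths in m; the calibration is good to about 2 mm. A picture is of the moment at which its call begins. get_calibration takes no time and is no camera call.
A pose or a line that the arm cannot do raises env.Unreachable and nothing moves.
- env.finish_job(): hands the job in, once; it reports no verdict.
Readings, each from a call of its own:
- env.get_t(): time.
- env.get_qpos(): joint angles.
- env.get_qvel(): joint speeds.
- env.get_effort(): joint torques, N m.
- env.get_position(): TCP position.
- env.get_ee_rot(): TCP orientation.
- env.get_ft_force(): force on the tool from outside, world axes, zero at the start.
- env.get_moment(): the same for the moment, N m.
- env.get_finger_gap(): finger opening in m.
Only numpy, scipy, OpenCV 4.12 (cv2) and the standard library are available. Lean on these libraries where they do the work, as an engineer would, in place of code of your own. Each camera call takes 0.05 s, during which the arm holds its last target.

## Working session

There is one attempt and no reset: what is moved stays moved. The work goes in short steps, each a Python script; the robot and the scene stay as the last script left them, time stands still between calls to the robot, and variables do not carry over. Pictures are saved under pics/ and viewed, and the job is handed in when it is done.

```bash
ls; mkdir -p pics; python3 - <<'E'
from cell import env, grab_frame, get_calibration
import cv2
for n in ("side","top"):
    cv2.imwrite(f"pics/{n}0.png",grab_frame(n)); c=get_calibration(n); print(n,c["intrinsics"],c["extrinsics"])
print(env.get_t(),env.get_position(),env.get_ee_rot(),env.grip_point_offset)
E
```

```text
pics
side [[402.06387346   0.         259.08347259]
 [  0.         402.06387346 186.3253867 ]
 [  0.           0.           1.        ]] [[ 0.952671   -0.30383646 -0.01006798 -0.48750222]
 [-0.17614267 -0.52469246 -0.83286948  0.17196945]
 [ 0.24777353  0.79522401 -0.55337786  0.79746412]
 [ 0.          0.          0.          1.        ]]
top [[371.23842788   0.         257.10863664]
 [  0.         371.23842788 196.56684884]
 [  0.           0.           1.        ]] [[-0.02774501 -0.9995176   0.01395653  0.01656728]
 [-0.98626871  0.02509801 -0.16323029  0.55251785]
 [ 0.16280127 -0.01829372 -0.98648927  0.93549156]
 [ 0.          0.          0.          1.        ]]
0.1 [0.15168138 0.57995409 0.23050616] [ 4.89784285e-04  7.91519552e-01  6.11143326e-01 -6.27328513e-04] 0.0187
```

View pics/side0.png

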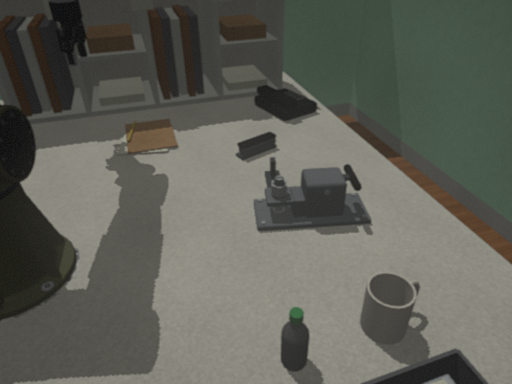

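View pics/top0.png

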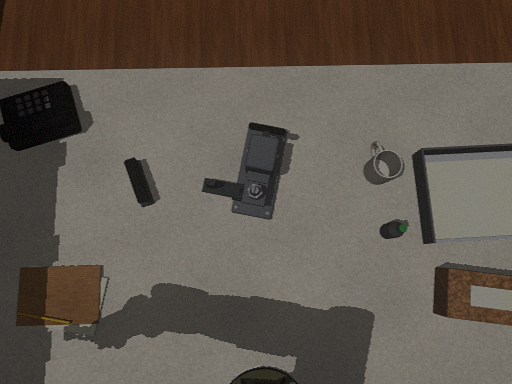

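```bash
python3 - <<'E'
import cv2,numpy as np
t=cv2.imread("pics/top0.png")[115:225,190:300]; s=cv2.imread("pics/side0.png")[145:235,240:375]
g=lambda a:cv2.convertScaleAbs(a,alpha=1.8,beta=10)
cv2.imwrite("pics/topc.png",g(cv2.resize(t,None,fx=5.4,fy=5.4,interpolation=cv2.INTER_CUBIC)))
cv2.imwrite("pics/sidec.png",g(cv2.resize(s,None,fx=5.9,fy=5.9,interpolation=cv2.INTER_CUBIC)))
E
```

```text
(no output)
```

View pics/topc.png

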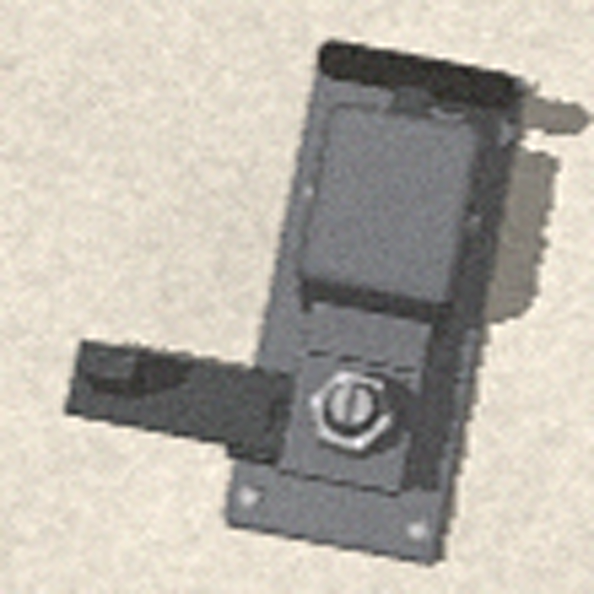

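View pics/sidec.png

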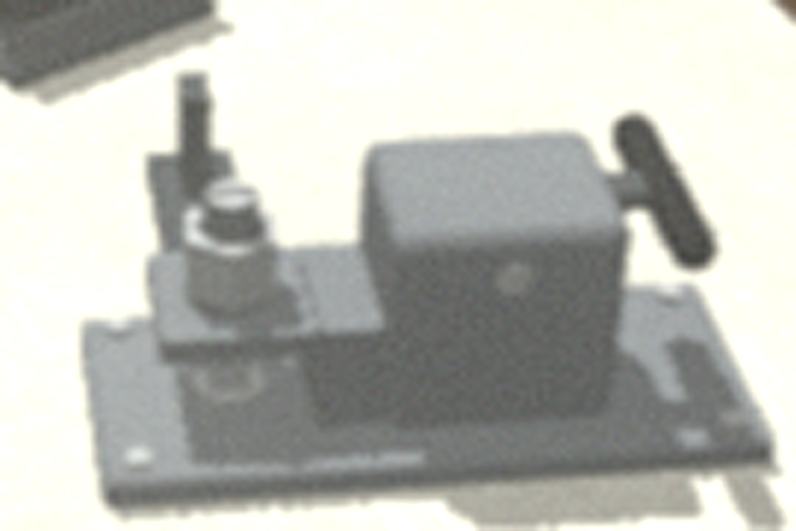

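```bash
cat > h.py <<'E'
import numpy as np,cv2
from cell import env, grab_frame, get_calibration
CAL={n:get_calibration(n) for n in("side","top")}
def proj(n,P):
    c=CAL[n];P=np.atleast_2d(P);X=P@c["extrinsics"][:3,:3].T+c["extrinsics"][:3,3]
    p=X@c["intrinsics"].T;return p[:,:2]/p[:,2:]
def ray(n,uv,z):
    c=CAL[n];R=c["extrinsics"][:3,:3];C=-R.T@c["extrinsics"][:3,3]
    d=R.T@np.linalg.inv(c["intrinsics"])@[uv[0],uv[1],1];return C+d*(z-C[2])/d[2]
E
cat > fit.py <<'E'
from h import *
from scipy.optimize import least_squares
T=lambda a:((a[0]+.5)/5.4-.5+190,(a[1]+.5)/5.4-.5+115)
S=lambda a:((a[0]+.5)/5.9-.5+240,(a[1]+.5)/5.9-.5+145)
obs=[("top",(0,0,105),T((352,402))),("top",(-55,55,14),T((230,518))),("top",(-55,-55,14),T((437,560))),
("top",(-30,30,60),T((278,468))),("top",(-30,-30,60),T((401,492))),("top",(0,121,85),T((110,366))),
("side",(0,0,105),S((232,190))),("side",(-55,-55,14),S((107,490))),("side",(-55,55,14),S((85,322))),("side",(205,-55,14),S((770,455))),
("side",(205,55,14),S((693,287))),("side",(-30,-30,60),S((163,343))),("side",(-30,30,60),S((150,258))),("side",(0,121,85),S((193,80)))]
def w(p,L):
    c,s=np.cos(p[2]),np.sin(p[2]);x,y,z=np.array(L)/1e3;return [p[0]+c*x-s*y,p[1]+s*x+c*y,z]
f=lambda p:np.concatenate([proj(n,w(p,L))[0]-uv for n,L,uv in obs])
r=least_squares(f,[.55,0,-.2],loss="soft_l1",f_scale=1.);print(r.x,np.degrees(r.x[2]));
for o,e in zip(obs,f(r.x).reshape(-1,2)):print(o[0],o[1],e.round(2))
for n,o in(("top",obs[0]),("side",obs[6])):print(n,ray(n,o[2],.105))
for n in ("top","side"):
  sel=[o for o in obs if o[0]==n]
  q=least_squares(lambda p:np.concatenate([proj(m,w(p,L))[0]-uv for m,L,uv in sel]),r.x,loss="soft_l1");print(n,q.x)
im=cv2.imread("pics/top0.png")[170:210,235:275]
cv2.imwrite("pics/nut.png",cv2.convertScaleAbs(cv2.resize(im,None,fx=15,fy=15,interpolation=cv2.INTER_CUBIC),alpha=1.6))
E
python3 fit.py
```

```text
[ 0.56174675  0.00743556 -0.22046515] -12.631722879496632
top (0, 0, 105) [0.33 0.1 ]
top (-55, 55, 14) [-1.22  0.49]
top (-55, -55, 14) [0.35 0.53]
top (-30, 30, 60) [0.31 0.  ]
top (-30, -30, 60) [ 0.23 -0.01]
top (0, 121, 85) [-1.57 -0.86]
side (0, 0, 105) [0.33 1.2 ]
side (-55, -55, 14) [-0.76 -0.04]
side (-55, 55, 14) [-0.82 -0.35]
side (205, -55, 14) [ 2.21 -1.53]
side (205, 55, 14) [ 0.94 -0.65]
side (-30, -30, 60) [-0.13  0.64]
side (-30, 30, 60) [-0.63 -0.11]
side (0, 121, 85) [0.46 0.62]
top [0.56202927 0.00823996 0.105     ]
side [0.56275305 0.01233419 0.105     ]
top [ 0.56204581  0.00732529 -0.21317737]
side [ 0.56160602  0.00787751 -0.22441553]
```

View pics/nut.png

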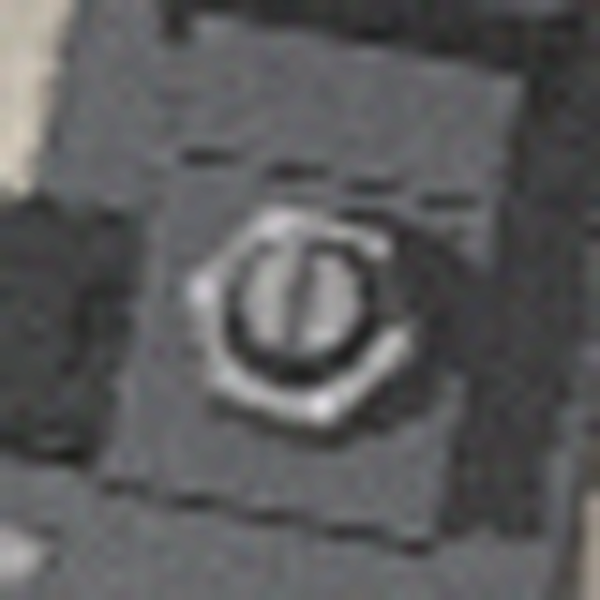

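```bash
cat >> h.py <<'E'
from scipy.spatial.transform import Rotation as Ro
P0=np.array([.562,.0082]);YAW=-.218
def W(x,y,z):  # press mm -> world m
    c,s=np.cos(YAW),np.sin(YAW);return np.array([P0[0]+(c*x-s*y)/1e3,P0[1]+(s*x+c*y)/1e3,z/1e3])
def Q(deg): # jaw direction, press frame degrees
    a=YAW+np.radians(deg);c,s=np.cos(a),np.sin(a)
    q=Ro.from_matrix(np.array([[c,s,0],[s,-c,0],[0,0,-1.]])).as_quat();return np.r_[q[3],q[:3]]
def st(): 
    f=env.get_ft_force();m=env.get_moment();return f"t{env.get_t():.1f} p{np.round(env.get_position()*1e3,1)} F{np.round(f,1)} M{np.round(m,3)} gap{env.get_finger_gap()*1e3:.1f}"
E
python3 - <<'E'
from h import *
for d in (0,180):
    print(d,np.round(env.inverse_kinematics(W(0,165,200),Q(d)),2))
for d in (60,90,120,-60,-90,-120):
    r=env.inverse_kinematics(W(0,0,62),Q(d));print(d,None if r is None else np.round(r,2))
# nut angle
c=np.array([(195,290),(275,212),(390,240),(412,330),(325,412),(215,385)],float)
w=np.array([ray("top",((u+.5)/15-.5+235,(v+.5)/15-.5+170),.09)[:2] for u,v in c]);print(w.mean(0)) 
d=w-w.mean(0);a=np.degrees(np.arctan2(d[:,1],d[:,0]));print((a-np.degrees(YAW)+30)%60,np.hypot(*d.T)*1e3)
E
```

```text
0 [ 0.28  0.37 -0.04  1.16  0.    2.06]
180 [ 0.28  0.37 -0.04  1.16  0.   -1.08]
60 [ 0.01  0.37 -0.38  0.82  0.    0.76]
90 [ 0.01  0.37 -0.38  0.82  0.    0.23]
120 [ 0.01  0.37 -0.38  0.82  0.   -0.29]
-60 [ 0.01  0.37 -0.38  0.82  0.    2.85]
-90 [ 0.01  0.37 -0.38  0.82  0.   -2.91]
-120 [ 0.01  0.37 -0.38  0.82  0.   -2.39]
[0.56161031 0.00840985]
[59.58577187 55.95561123 50.51295718  1.2599344  53.61777368 51.71307249] [18.39711921 17.65220481 19.26218373 18.78670034 17.60512188 19.30550182]
```

```bash
python3 - <<'E'
from h import *
env.gripper_to(0.0)
env.reach(W(0,165,200),Q(0)); print(st())
env.movel(W(0,165,56),max_speed=.2); print(st())
cv2.imwrite("pics/s1.png",grab_frame("side"));cv2.imwrite("pics/t1.png",grab_frame("top"))
for n in("top","side"):print(proj(n,env.get_position()))
a=cv2.imread("pics/t1.png")[100:230,180:310];b=cv2.imread("pics/s1.png")[100:230,210:340]
cv2.imwrite("pics/c1.png",cv2.convertScaleAbs(cv2.resize(np.hstack([a,b]),None,fx=3,fy=3,interpolation=cv2.INTER_CUBIC),alpha=1.7))
E
```

```text
t3.0 p[597.4 170.3 200.1] F[-0.3 -0.4 -0.5] M[-0.002  0.031  0.002] gap-0.1
t3.9 p[598.5 169.8  57.1] F[-0.2  0.4  0.3] M[ 0.047 -0.011  0.023] gap0.0
[[192.64064216 179.9677469 ]]
[[270.98482853 159.19992364]]
```

View pics/c1.png

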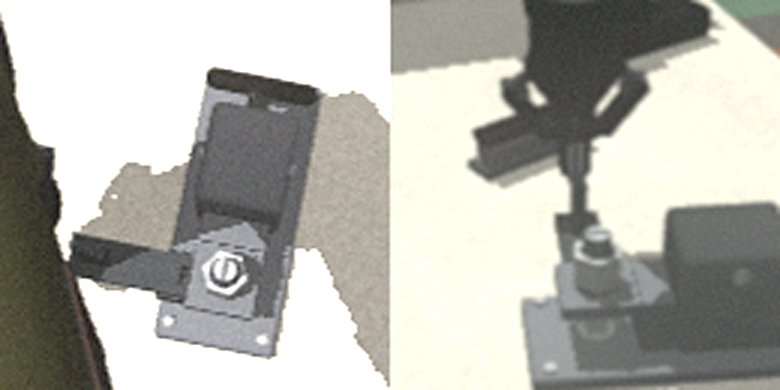

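```bash
python3 - <<'E'
from h import *
print(env.movel(W(0,150,56),max_speed=.1),st())
print(env.movel(W(0,105,56),max_speed=.04,force_limit=12),st())
d=env.get_position()[:2]-P0;s=np.array([-np.sin(YAW),np.cos(YAW)]);print("y",d@s*1e3)
env.pause(.3);print(st())
print(env.movel(W(0,102,56),max_speed=.03,force_limit=14),st());d=env.get_position()[:2]-P0;print("y",d@s*1e3)
E
```

```text
False t4.3 p[594.4 153.8  56.5] F[-0.8  0.6 -0.1] M[ 0.03  -0.035  0.007] gap0.2
True t5.2 p[586.  116.9  55.9] F[0.4 1.5 1.5] M[ 0.182 -0.062 -0.007] gap0.1
y 111.33390273838951
t5.5 p[585.3 117.1  55.2] F[0.1 0.2 0.2] M[-0.001  0.01   0.004] gap-0.2
True t5.8 p[585.2 117.2  55.1] F[0.7 1.5 1.1] M[ 0.38  -0.057 -0.004] gap-0.3
y 111.45431561244868
```

```bash
python3 - <<'E'
from h import *
s=np.array([-np.sin(YAW),np.cos(YAW)]);y=lambda:(env.get_position()[:2]-P0)@s*1e3
print(env.movel(W(0,106,56),max_speed=.02,force_limit=22),st(),y())
env.movel(W(0,125,56),max_speed=.15)
env.movel(W(0,125,150),max_speed=.25);print(st())
env.reach(W(0,30,190),Q(115));print(st())
cv2.imwrite("pics/s2.png",grab_frame("side"));cv2.imwrite("pics/t2.png",grab_frame("top"))
a=cv2.imread("pics/t2.png")[100:230,180:310];b=cv2.imread("pics/s2.png")[100:230,210:340]
cv2.imwrite("pics/c2.png",cv2.convertScaleAbs(cv2.resize(np.hstack([a,b]),None,fx=3,fy=3,interpolation=cv2.INTER_CUBIC),alpha=1.7))
E
```

```text
True t6.1 p[585.  117.6  55.2] F[1.6 2.9 1.9] M[ 0.408 -0.056  0.017] gap-0.3 111.76122783452406
t6.8 p[589.3 129.9 150.8] F[ 0.1 -0.4 -0.8] M[ 0.045 -0.038 -0.022] gap0.2
t8.7 p[568.2  37.5 189.5] F[ 0.6 -0.3  0.4] M[ 0.022 -0.012  0.001] gap0.1
```

View pics/c2.png

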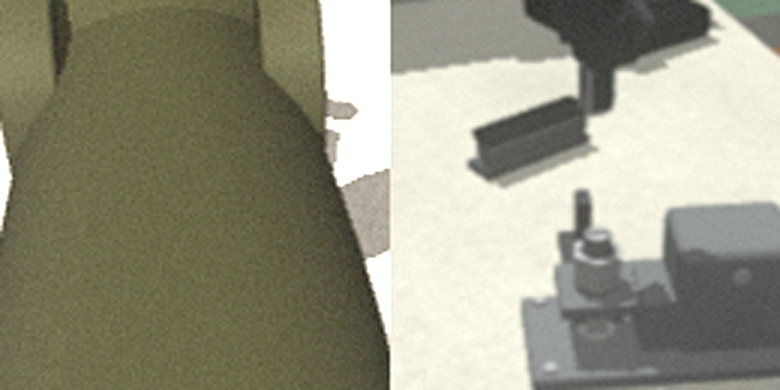

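```bash
python3 - <<'E'
from h import *
for y in (121,90,88.5,87,85): print(y,proj("side",W(0,y,85)))
print(proj("side",W(0,0,105)))
b=cv2.imread("pics/s2.png")[150:220,250:320]
cv2.imwrite("pics/c3.png",cv2.convertScaleAbs(cv2.resize(b,None,fx=8,fy=8,interpolation=cv2.INTER_CUBIC),alpha=1.7))
E
```

```text
121 [[272.63394709 158.60448529]]
90 [[274.15618759 164.93528521]]
88.5 [[274.23189344 165.25013599]]
87 [[274.30779395 165.56579633]]
85 [[274.40929873 165.98794147]]
[[279.22929321 177.79628805]]
```

View pics/c3.png

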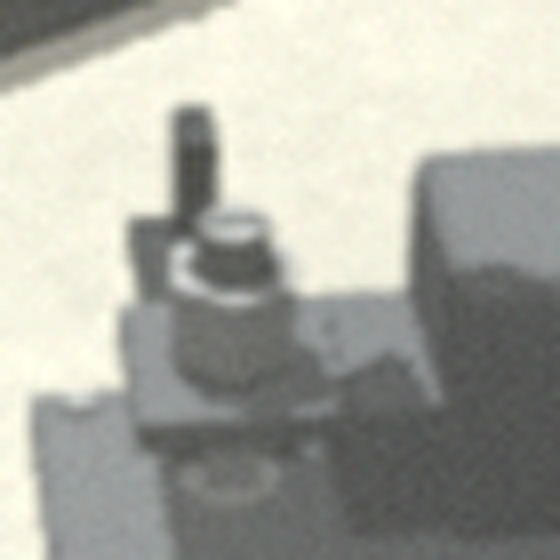

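```bash
python3 - <<'E'
from h import *
o=[]
for f in("side0","s2"):
    b=cv2.imread(f"pics/{f}.png")[150:190,260:290]
    o.append(cv2.convertScaleAbs(cv2.resize(b,None,fx=12,fy=12,interpolation=cv2.INTER_NEAREST),alpha=2.2 if f=="side0" else 2))
cv2.imwrite("pics/c4.png",np.hstack(o))
for f in("side0","s2"):
    b=cv2.imread(f"pics/{f}.png").mean(2); print(f); 
    for v in range(153,178): print(v,b[v,270:278].astype(int))
for y in(121,87):
  for dy in(-12,12): print(y,dy,proj("side",[W(-6,y+dy,85),W(6,y+dy,85)]).round(1).tolist())
E
```

```text
side0
153 [110 123 134 136 136 137 141 142]
154 [133 138 143 142 143 140 140 141]
155 [143 140 143 139 141 142 141 143]
156 [135 130 132 130 133 136 141 141]
157 [112 102 100  98 104 125 140 141]
158 [ 92  71  69  69  85 118 140 141]
159 [ 89  64  64  65  83 118 141 144]
160 [ 90  70  67  65  76 108 137 143]
161 [ 85  61  62  60  70  92 126 141]
162 [ 84  54  49  51  55  79 117 138]
163 [ 86  51  44  46  49  80 117 140]
164 [ 86  50  45  48  53  87 124 137]
165 [ 85  54  46  48  56  91 126 138]
166 [ 85  52  50  47  55  88 124 141]
167 [ 85  54  45  48  54  90 124 139]
168 [ 84  54  47  48  56  90 125 141]
169 [ 86  50  49  46  53  84 118 131]
170 [ 77  52  45  48  49  67  88 101]
171 [61 49 48 48 50 55 64 71]
172 [54 47 48 48 52 52 58 63]
173 [53 50 48 50 50 53 59 64]
174 [58 49 49 47 49 49 56 66]
175 [58 51 49 49 48 58 70 84]
176 [ 61  53  49  48  54  72  93 102]
177 [60 54 50 51 65 82 94 95]
s2
153 [109 123 135 137 138 138 143 143]
154 [135 140 142 144 143 140 143 144]
155 [144 142 142 143 142 141 143 143]
156 [141 142 141 141 141 140 143 142]
157 [142 141 140 141 142 141 141 142]
[... 212 characters left out ...]
 93  98 120 140]
164 [131 106  76  64  64  75 107 136]
165 [130 101  68  60  64  68  96 126]
166 [132 100  67  64  66  68  87 121]
167 [130 102  67  59  65  62  82 117]
168 [128  99  62  51  52  51  65 108]
169 [129  96  59  44  46  45  58 104]
170 [129  99  59  46  48  48  62 107]
171 [129  99  61  45  47  47  66 111]
172 [130 100  60  48  48  47  67 108]
173 [131  99  60  46  45  46  69 106]
174 [131  98  63  47  47  50  66 106]
175 [129  99  61  48  50  55  77 105]
176 [117  90  59  49  54  74  93 107]
177 [78 65 50 50 66 85 93 96]
121 -12 [[270.8, 161.1], [275.6, 160.9]]
121 12 [[269.7, 156.4], [274.4, 156.1]]
87 -12 [[272.4, 168.3], [277.4, 168.0]]
87 12 [[271.3, 163.2], [276.2, 162.9]]
```

View pics/c4.png

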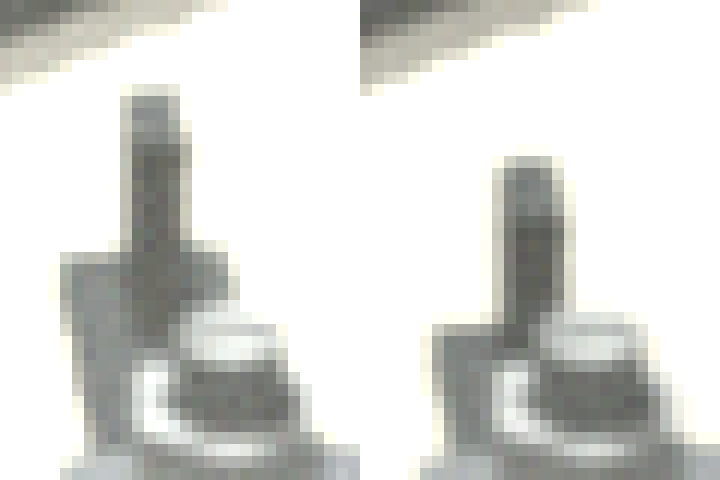

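```bash
python3 - <<'E'
from h import *
s=np.array([-np.sin(YAW),np.cos(YAW)]);y=lambda:(env.get_position()[:2]-P0)@s*1e3
env.reach(W(0,118,100),Q(0))
env.movel(W(0,118,60),max_speed=.2)
print(env.movel(W(0,100,60),max_speed=.03,force_limit=35),st(),y())
env.pause(.1)
print(env.movel(W(0,100,60),max_speed=.05,force_limit=35),st(),y())
cv2.imwrite("pics/s3.png",grab_frame("side"))
b=cv2.imread("pics/s3.png").mean(2)
for v in range(160,172): print(v,b[v,270:279].astype(int))
E
```

```text
True t11.6 p[586.9 117.   61.5] F[0.3 4.1 1.2] M[ 0.521 -0.115  0.017] gap0.1 111.62802760635752
True t11.9 p[586.9 117.4  61.8] F[-0.   4.4  1.9] M[ 0.826 -0.111 -0.009] gap-0.2 112.04778644931525
160 [42 50 60 57 54 56 59 52 48]
161 [41 51 60 58 54 54 58 53 49]
162 [42 52 57 57 51 56 58 52 51]
163 [42 50 52 55 50 54 56 51 53]
164 [39 49 54 52 53 55 54 47 52]
165 [40 46 53 51 53 53 51 43 54]
166 [47 46 50 53 56 53 51 52 67]
167 [ 75  58  50  53  50  52  56  75 103]
168 [113  85  56  48  47  46  61 106 138]
169 [133  99  59  47  47  47  65 113 145]
170 [134 101  60  47  46  47  65 112 145]
171 [134 103  58  45  48  47  67 115 146]
```

```bash
sed -i 's/P0=.*/P0=np.array([.562,.0092])/' h.py; python3 - <<'E'
from h import *
env.movel(W(0,122,60),max_speed=.15)
env.movel(W(0,122,150),max_speed=.3)
env.gripper_to(.046)
env.reach(W(0,0,140),Q(115));print(st())
print(env.movel(W(0,0,64),max_speed=.1,force_limit=8),st())
env.gripper_to(.0,f_grip=25);print(st());env.pause(.2);print(st())
cv2.imwrite("pics/s4.png",grab_frame("side"))
b=cv2.imread("pics/s4.png")[130:240,230:360]
cv2.imwrite("pics/c5.png",cv2.convertScaleAbs(cv2.resize(b,None,fx=5,fy=5,interpolation=cv2.INTER_CUBIC),alpha=1.9))
E
```

```text
Traceback (most recent call last):
  File "h.py", line 13, in W
    c,s=np.cos(YAW),np.sin(YAW);return np.array([P0[0]+(c*x-s*y)/1e3,P0[1]+(s*x+c*y)/1e3,z/1e3])
               ^^^
NameError: name 'YAW' is not defined
```

```bash
sed -i 's/P0=.*/P0=np.array([.562,.0092]);YAW=-.218/' h.py; python3 - <<'E'
from h import *
env.movel(W(0,122,60),max_speed=.15)
env.movel(W(0,122,150),max_speed=.3)
env.gripper_to(.046)
env.reach(W(0,0,140),Q(115));print(st())
print(env.movel(W(0,0,64),max_speed=.1,force_limit=8),st())
env.gripper_to(.0,f_grip=25);print(st());env.pause(.2);print(st())
cv2.imwrite("pics/s4.png",grab_frame("side"))
b=cv2.imread("pics/s4.png")[130:240,230:360]
cv2.imwrite("pics/c5.png",cv2.convertScaleAbs(cv2.resize(b,None,fx=5,fy=5,interpolation=cv2.INTER_CUBIC),alpha=1.9))
E
```

```text
t15.1 p[562.1   9.3 140. ] F[-0.5 -0.9  1. ] M[-0.049  0.031 -0.021] gap46.4
False t16.0 p[562.5   9.2  64.5] F[ 0.3  0.6 -0.2] M[-0.033  0.02  -0.02 ] gap46.1
t16.2 p[562.6   9.8  65. ] F[-1.9  3.   6.1] M[ 0.622  0.362 -0.031] gap33.8
t16.4 p[562.7   9.8  65. ] F[-1.5  4.1  5.8] M[ 0.645  0.379 -0.037] gap33.1
```

View pics/c5.png

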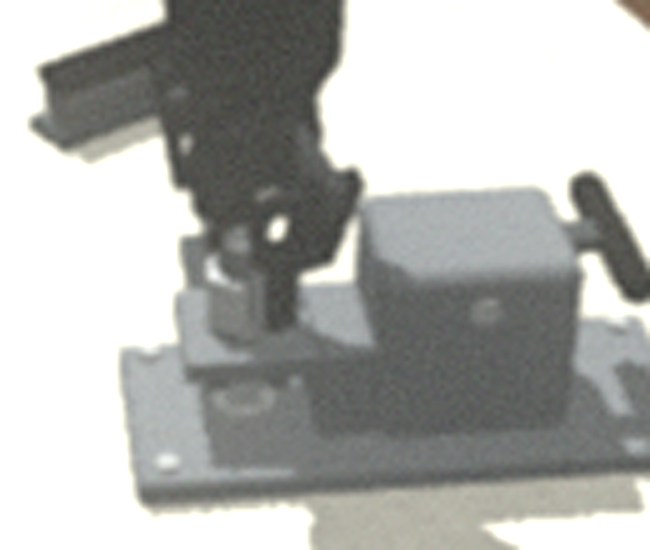

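```bash
sed -i 's/P0=.*/P0=np.array([.5618,.0099]);YAW=-.218/' h.py; python3 - <<'E'
from h import *
env.gripper_to(0,f_grip=40)
env.movel(W(0,0,65),max_speed=.05,rotation=Q(115));env.pause(.2);print(st())
a=115;b=None
while a>62:
    a-=6;env.movel(W(0,0,65),max_speed=.05,rotation=Q(a));env.pause(.15)
    m=[env.get_moment()[2]]
    env.pause(.02);m.append(env.get_moment()[2])
    q=env.get_ee_rot();x=Ro.from_quat(np.r_[q[1:],q[0]]).as_matrix()[:,0]
    act=np.degrees(np.arctan2(x[1],x[0])-YAW)%180
    print(a,round(act,1),np.round(m,3),st())
    if np.mean(m)>.09: break
E
```

```text
t17.1 p[562.5   9.9  65.2] F[ 3.1  1.2 -0.9] M[ 0.173 -0.768 -0.025] gap33.1
109 109.1 [0.07  0.053] t17.6 p[562.5   9.8  65.3] F[ 5.   0.1 -0. ] M[-0.012 -1.082  0.053] gap33.1
103 103.1 [-0.021 -0.042] t18.0 p[562.5   9.6  65.2] F[ 5.9 -1.  -1.5] M[-0.066 -1.171 -0.042] gap33.4
97 97.0 [-0.013 -0.044] t18.4 p[562.5   9.5  65.3] F[ 5.5 -1.3 -1.5] M[-0.252 -1.143 -0.044] gap32.9
91 91.0 [-0.006 -0.015] t18.8 p[562.4   9.3  65.2] F[ 5.6 -1.  -1.5] M[-0.273 -1.143 -0.015] gap33.2
85 85.0 [-0.011 -0.018] t19.2 p[562.4   9.2  65.2] F[ 4.5 -1.5 -1.4] M[-0.434 -1.082 -0.018] gap33.6
79 79.0 [-0.048 -0.006] t19.7 p[562.4   9.1  65.2] F[ 5.3 -1.6 -0.3] M[-0.47  -1.041 -0.006] gap33.2
73 73.0 [-0.023 -0.014] t20.1 p[562.3   9.   65.2] F[ 4.8 -2.2 -0.9] M[-0.524 -1.043 -0.014] gap33.6
67 67.0 [0.118 0.055] t20.5 p[562.2   8.9  65.2] F[ 4.5 -2.2 -0.4] M[-0.602 -0.991  0.055] gap33.2
61 61.0 [0.036 0.098] t20.9 p[562.1   8.8  65.2] F[ 4.2 -2.4  0.3] M[-0.649 -0.884  0.098] gap33.4
```

```bash
sed -i 's/P0=.*/P0=np.array([.5624,.0088]);YAW=-.218/' h.py; cat >> h.py <<'E'
def mz(n=10,dt=.03):
    m=[]
    for _ in range(n): m.append(env.get_moment()[2]);env.pause(dt)
    return round(np.mean(m),3),round(np.std(m)/n**.5,3)
E
python3 - <<'E'
from h import *
print(mz(),st())
env.movel(W(0,0,65),max_speed=.05,rotation=Q(61));print(mz(),st())
E
```

```text
(np.float64(0.113), np.float64(0.003)) t21.3 p[562.1   8.8  65.2] F[ 4.  -3.5 -0.3] M[-0.718 -0.911  0.066] gap33.6
(np.float64(0.162), np.float64(0.007)) t21.9 p[562.2   8.7  65.1] F[ 0.8 -1.   4.8] M[-0.264 -0.122  0.188] gap33.5
```

```bash
python3 - <<'E'
from h import *
env.gripper_to(.043);print("open",mz(6),st())
for a in(91,121):
    env.movel(W(0,0,65),max_speed=.05,rotation=Q(a));print(a,st())
print("open",mz(6))
env.gripper_to(0,f_grip=40);print(st());env.pause(.15);print(mz(8),st())
E
```

```text
open (np.float64(0.005), np.float64(0.012)) t22.3 p[562.1   8.9  64.7] F[1.5 0.5 0.3] M[ 0.019  0.041 -0.029] gap43.2
91 t23.0 p[562.3   8.8  65. ] F[0.  0.  0.5] M[-0.004 -0.01  -0.002] gap42.9
121 t23.7 p[562.4   8.8  65. ] F[ 0.3 -0.3 -1.1] M[ 0.031  0.005 -0.021] gap43.0
open (np.float64(0.018), np.float64(0.011))
t24.1 p[562.2   9.7  65.4] F[-2.9  3.5  5.5] M[0.843 0.548 0.065] gap33.4
(np.float64(0.076), np.float64(0.01)) t24.5 p[562.2   9.7  65.3] F[-3.3  4.8  5.6] M[0.92  0.61  0.134] gap33.1
```

```bash
sed -i 's/P0=.*/P0=np.array([.5621,.0097]);YAW=-.218/' h.py; python3 - <<'E'
from h import *
env.movel(W(0,0,65),max_speed=.05,rotation=Q(121));env.pause(.1);print(mz(8),st())
for a in range(116,102,-5):
    env.movel(W(0,0,65),max_speed=.05,rotation=Q(a));env.pause(.1);print(a,mz(10),st())
E
```

```text
(np.float64(0.129), np.float64(0.006)) t25.1 p[562.1   9.8  65.3] F[-1.8  2.1  4.9] M[0.375 0.471 0.106] gap33.2
116 (np.float64(0.121), np.float64(0.008)) t25.8 p[562.2   9.7  65.4] F[-2.   0.9  5.8] M[0.35  0.439 0.06 ] gap33.3
111 (np.float64(0.125), np.float64(0.009)) t26.5 p[562.2   9.7  65.3] F[-2.   0.9  6.1] M[0.33  0.494 0.135] gap33.3
106 (np.float64(0.133), np.float64(0.007)) t27.2 p[562.2   9.6  65.3] F[-2.5  2.3  5.7] M[0.238 0.513 0.133] gap33.5
```

```bash
python3 - <<'E'
from h import *
for a in (101,96):
    env.movel(W(0,0,65),max_speed=.05,rotation=Q(a));env.pause(.15);print(a,mz(20,.03),st())
E
```

```text
101 (np.float64(0.177), np.float64(0.004)) t28.3 p[562.2   9.5  65.3] F[-3.2  1.1  6.3] M[0.176 0.506 0.158] gap33.7
96 (np.float64(0.202), np.float64(0.008)) t29.3 p[562.1   9.4  65.3] F[-2.   0.7  6.1] M[0.187 0.516 0.175] gap33.3
```

```bash
python3 - <<'E'
from h import *
for a in (91,86):
    env.movel(W(0,0,65),max_speed=.05,rotation=Q(a));env.pause(.15);print(a,mz(20,.03),st())
E
```

```text
91 (np.float64(0.183), np.float64(0.005)) t30.4 p[562.2   9.4  65.3] F[-2.6  0.7  6.3] M[0.086 0.518 0.17 ] gap33.1
86 (np.float64(0.226), np.float64(0.006)) t31.5 p[562.1   9.3  65.4] F[-3.3  0.6  5.1] M[0.01  0.533 0.239] gap33.4
```

```bash
python3 - <<'E'
from h import *
env.gripper_to(.046);print(st())
env.movel(W(0,0,130),max_speed=.2)
env.gripper_to(0)
env.reach(W(0,56,150),Q(0));print(st())
cv2.imwrite("pics/s5.png",grab_frame("side"))
print(env.movel(W(0,56,58),max_speed=.15,force_limit=10),st())
cv2.imwrite("pics/s6.png",grab_frame("side"))
a=cv2.imread("pics/s5.png")[130:230,240:340];b=cv2.imread("pics/s6.png")[130:230,240:340]
cv2.imwrite("pics/c6.png",cv2.convertScaleAbs(cv2.resize(np.hstack([a,b]),None,fx=4,fy=4,interpolation=cv2.INTER_CUBIC),alpha=1.9))
E
```

```text
t31.7 p[562.1   9.5  64.7] F[-0.1 -0.2  0.2] M[0.016 0.007 0.009] gap45.9
t34.1 p[574.1  64.3 150. ] F[-0.5 -0.5  0.7] M[-0.035  0.025  0.039] gap0.4
False t35.0 p[574.8  64.4  58.6] F[-0.2 -0.6  0.6] M[ 0.017 -0.005  0.008] gap0.3
```

View pics/c6.png

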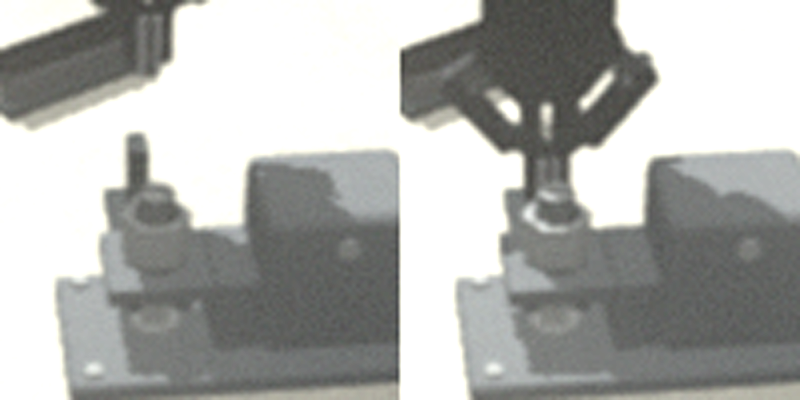

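```bash
python3 - <<'E'
from h import *
s=np.array([-np.sin(YAW),np.cos(YAW)]);y=lambda:(env.get_position()[:2]-P0)@s*1e3
print(env.movel(W(0,112,58),max_speed=.04,force_limit=28),st(),y())
print(env.movel(W(0,112,58),max_speed=.04,force_limit=28),st(),y())
E
```

```text
True t36.1 p[583.  104.9  57.8] F[ 0.3 -2.9  2. ] M[-0.423 -0.01   0.04 ] gap-0.3 97.50349126754027
True t36.4 p[582.6 104.6  57.4] F[-0.1 -4.   2.8] M[-0.61   0.078  0.029] gap0.1 97.12946289696383
```

```bash
python3 - <<'E'
from h import *
env.movel(W(0,82,58),max_speed=.12)
env.movel(W(0,82,200),max_speed=.25)
env.reach([0.152,0.58,0.231],[0.0005,.7915,.6111,-.0006]);print(st())
a=grab_frame("side");b=grab_frame("top");cv2.imwrite("pics/s7.png",a);cv2.imwrite("pics/t7.png",b)
cv2.imwrite("pics/f.png",cv2.convertScaleAbs(np.hstack([a,b])[:, :],alpha=1.3)[::1,::1] if 0 else cv2.resize(np.hstack([a,b]),(800,300)))
t=lambda i:cv2.resize(i[115:225,190:300],None,fx=3.6,fy=3.6,interpolation=cv2.INTER_CUBIC)
cv2.imwrite("pics/c7.png",cv2.convertScaleAbs(np.hstack([t(cv2.imread("pics/top0.png")),t(b)]),alpha=1.8))
g=a.mean(2)
for v in range(154,166): print(v,g[v,270:278].astype(int))
E
```

```text
t39.7 p[152.9 579.7 231. ] F[-0.1  0.8 -0.1] M[0.031 0.023 0.023] gap0.3
154 [133 138 143 143 142 140 141 141]
155 [134 133 133 131 136 138 143 142]
156 [109  98  99 101 116 134 141 140]
157 [ 83  71  68  71  94 125 140 142]
158 [ 77  62  63  65  86 121 142 145]
159 [ 80  65  63  66  83 117 139 143]
160 [ 79  62  60  66  73 107 134 142]
161 [ 74  52  48  49  57  95 128 141]
162 [ 74  49  47  43  53  90 127 140]
163 [ 74  49  47  44  57  92 127 139]
164 [ 73  49  47  47  62 104 135 141]
165 [ 72  50  46  45  61 107 138 142]
```

View pics/c7.png

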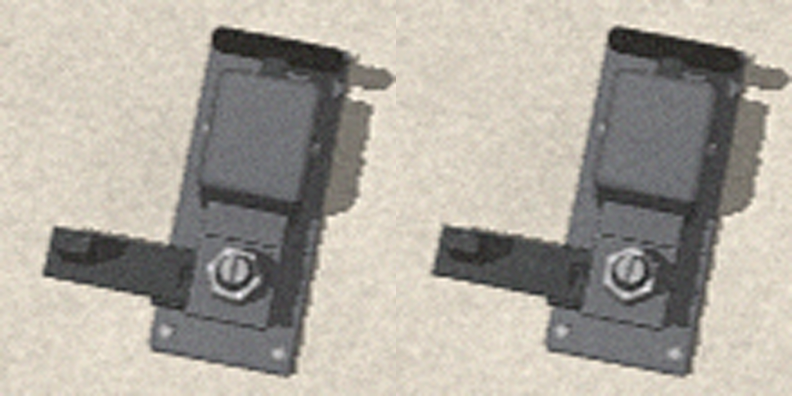

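View pics/f.png

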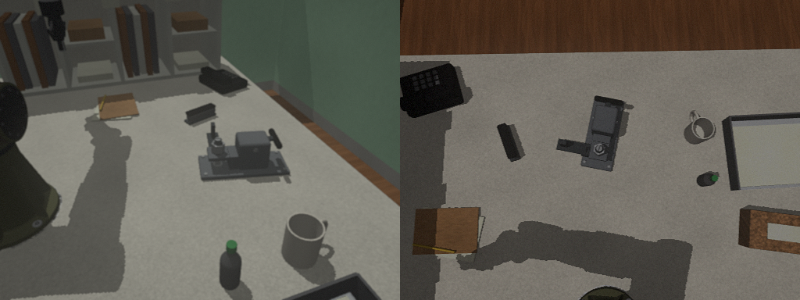

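```bash
python3 - <<'E'
import cv2,numpy as np
o=[cv2.convertScaleAbs(cv2.resize(cv2.imread(f)[174:206,239:271],None,fx=12,fy=12,interpolation=cv2.INTER_CUBIC),alpha=1.6) for f in("pics/top0.png","pics/t7.png")]
cv2.imwrite("pics/n2.png",np.hstack(o))
E
```

```text
(no output)
```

View pics/n2.png

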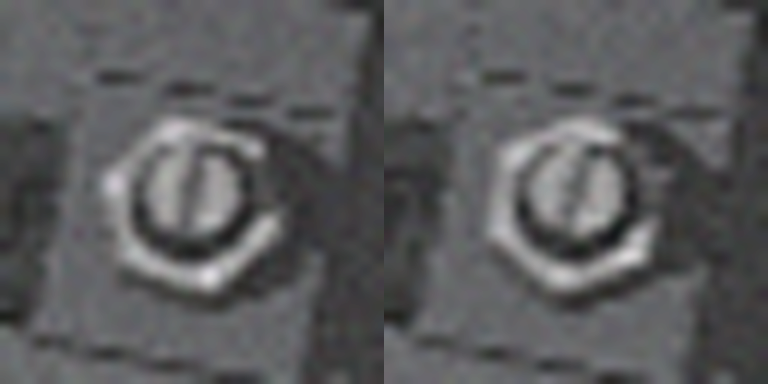

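```bash
cat > nut.py <<'E'
from h import *
from scipy.ndimage import map_coordinates
from scipy.optimize import least_squares
import sys
def meas(f):
    im=cv2.imread(f).mean(2)
    def edges(c):
        th=np.radians(np.arange(0,360,4));r=np.arange(12,26,.25);out=[]
        for t in th:
            P=np.c_[c[0]+r/1e3*np.cos(t),c[1]+r/1e3*np.sin(t),np.full(len(r),.09)]
            uv=proj("top",P);pr=map_coordinates(im,[uv[:,1],uv[:,0]],order=1)
            g=np.gradient(np.convolve(np.pad(pr,2,'edge'),np.ones(5)/5,'valid'));i=np.argmin(g[8:48])+8
            out.append((t,r[i],g[i]))
        return np.array(out)
    c=np.array([.5616,.0084])
    e=edges(c);e=e[e[:,2]<-2.5]
    x=e[:,1]*np.cos(e[:,0]);y=e[:,1]*np.sin(e[:,0])
    best=None
    for p0 in np.radians(np.arange(0,60,6)):
        def res(p):
            X=x-p[0];Y=y-p[1];t=np.arctan2(Y,X);d=(t-p[2]+np.pi/6)%(np.pi/3)-np.pi/6
            return np.hypot(X,Y)*np.cos(d)-p[3]
        q=least_squares(res,[0,0,p0,17],loss="soft_l1",f_scale=.7)
        if best is None or q.cost<best.cost:best=q
    J=best.jac;se=np.sqrt(np.linalg.inv(J.T@J)[2,2]*2*best.cost/len(x))
    print(f,len(x),best.x[:2].round(2),"flat press deg",round((np.degrees(best.x[2]-YAW))%60,1),"+-",round(np.degrees(se),1),"apothem",best.x[3].round(2),"cost",round(best.cost,2))
for f in sys.argv[1:]:meas(f)
E
python3 nut.py pics/top0.png pics/t7.png
```

```text
pics/top0.png 61 [-0.39  0.39] flat press deg 53.8 +- 0.7 apothem 17.01 cost 5.95
pics/t7.png 67 [-0.38  0.6 ] flat press deg 33.4 +- 0.9 apothem 16.89 cost 10.0
```

```bash
python3 - <<'E'
from h import *
from scipy.ndimage import map_coordinates
for f in("top0","t7"):
    im=cv2.imread(f"pics/{f}.png").mean(2)
    best=[]
    for cx in np.arange(-3,3.1,.5):
     for cy in np.arange(-3,3.1,.5):
      for a in range(-60,61,2):
        t=np.radians(a)+YAW;r=np.linspace(-7,7,29);d=np.array([np.cos(t),np.sin(t)]);n=np.array([-d[1],d[0]])
        def s(o):
            P=np.c_[(np.array([562,8.6])+[cx,cy]+r[:,None]*d+o*n)/1e3,np.full(29,.105)];uv=proj("top",P);return map_coordinates(im,[uv[:,1],uv[:,0]],order=1).mean()
        best.append((s(0)-(s(4)+s(-4))/2,a,cx,cy))
    best.sort();print(f,[tuple(np.round(b,1)) for b in best[:6]])
E
```

```text
top0 [(np.float64(-30.7), np.float64(-2.0), np.float64(-1.0), np.float64(0.5)), (np.float64(-30.7), np.float64(0.0), np.float64(-1.0), np.float64(0.5)), (np.float64(-30.7), np.float64(-2.0), np.float64(-1.5), np.float64(0.5)), (np.float64(-30.6), np.float64(0.0), np.float64(-1.5), np.float64(0.5)), (np.float64(-30.4), np.float64(-2.0), np.float64(-0.5), np.float64(0.5)), (np.float64(-30.3), np.float64(0.0), np.float64(-0.5), np.float64(0.5))]
t7 [(np.float64(-27.9), np.float64(-8.0), np.float64(0.0), np.float64(0.0)), (np.float64(-27.8), np.float64(-10.0), np.float64(0.0), np.float64(0.0)), (np.float64(-27.7), np.float64(-10.0), np.float64(1.0), np.float64(-0.5)), (np.float64(-27.7), np.float64(-10.0), np.float64(0.5), np.float64(0.0)), (np.float64(-27.7), np.float64(-8.0), np.float64(1.0), np.float64(-0.5)), (np.float64(-27.6), np.float64(-8.0), np.float64(0.5), np.float64(0.0))]
```

```bash
python3 - <<'E'
from h import *
print(st());env.finish_job()
E
```

```text
t39.8 p[152.9 579.7 231. ] F[ 0.3  0.5 -0.6] M[-0.022  0.003  0.019] gap0.1
the job is handed in; nothing more can be done
```

The screw is locked and the job is handed in, at 39.8 s. I pushed the fork home, tightened the jam nut in two grips, pushed the fork back out to its stop and parked the arm clear.

**Fork:** Four pushes, the hardest stopping at 35 N, all stopped at the same place, so I took that as fully home. The picture showed only about 30 mm of travel instead of 34. The fork most likely started about 4 mm in, because at the end it sits about 1 pixel further out than at the start. On the way out it came up firm within 1 mm of where the out stop should be.

**Nut:** I turned it about 88° by hand, and it bit at about 44°. The nut should therefore be about 0.5 rad past the bite relative to the screw. The final standing torque of about 0.22 N m also gives about 0.5 rad. The moment readings were noisy, by a few hundredths of a N m.

**Screw:** The last pictures show the slot turned about 0.14 rad (±0.05) clockwise from its setting. That is within the 0.1 to 0.2 rad the held screw is said to give, but it is not zero. The nut came to rest about 0.13 rad short of the last hand angle, so it seems to have sprung back with the screw.

**Surroundings:** The glue bottle, mug and stapler look unmoved in the last pictures, checked by eye.

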